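# Make room in a glazed fittings box for a drawer pull

## Robot

A 7-joint arm with a two-finger parallel gripper is mounted at the origin on the work surface. World frame = base frame: x ahead of the robot, y to its left, z up, the work surface at z = 0. Lengths are in m, angles in rad, forces in N, time in s.
With the tool pointing down it reaches from about 0.4 to 0.85 m from the base axis. Payload 10.4 kg.
Tool frame: the origin (TCP) lies midway between the tips of the shut fingers; the grasp point (between the pads) lies 19 mm behind it; z points along the fingers, x is the direction in which the jaws open and shut, and the axes are right-handed (so a half turn about z gives the same grasp; the last joint's range is limited). The gripper opens to 85 mm and grips with 20 to 120 N. Pads are 22 mm wide; open, the fingers measure 114 mm over their backs; the gripper's body (76 mm by 85 mm) begins 54 mm behind the grasp point. The pads swing forward as they close: fully open they stand 13 mm farther back than shut.
Start: joints at [-1.28, 0.332, -0.065, 1.46, 0.022, 1.35, -0.088], TCP at [0.193, 0.595, 0.231] pointing down, gripper open.
Joint ranges: [-2.6, 2.6], [-0.5, 2.12], [-1.47, 1.34], [0.16, 2.42], [-1.27, 4.41], [0.06, 2.06], [-2.6, 2.6]. Speed limits (rad/s): [2.22, 2.22, 2.79, 2.79, 3.14, 3.14, 3.14].

## Interface

Orientations are given as a unit quaternion [x, y, z, w].
In Python, from workcell import telemetry, eyes, order gives the robot as it stands.
- The arm moves only by the tool servo_tool, never from a script. Its argument "deltas" is a list of rows, each a list of 3 entries, a list of its own where there are three numbers: the shift along the tool's x, y, z in cm, then the turn about the tool's z in rad, then the finger opening in cm, from 0 to 8.54. A call has 1 to 12 rows; each row shifts and turns the pose as measured when the row begins, along the tool's axes as they then stand; what a row does not reach is not made up. A row lasts 1/12 s, in which the tool goes at most 41.7 mm and 7.16 degrees, less where a joint would pass 70% of its speed; a pose out of reach is approached as far as the arm can. A call is refused whole if a number of a shift passes 4.17 or a number of a turn 0.125, either way. A call with a gripper value outside its range is refused whole. The fingers move at their own pace and stop on an object; "force" is the grip in N (left out, the last holds). Time passes only in rows, so rows that do not move let the fingers close. It gives the time, the measured TCP pose, the force and the opening at its end, in the units of the state.
- telemetry.get_obs(): the state, without advancing time (a new reading comes with each control period).
- eyes.camera(name): name is "scene" or "side" or "wrist"; returns (picture, depth): 420x560x3 uint8, blue, green, red; 420x560 float32, m along the optical axis (not along the pixel's ray), 0 where there is no reading.
- eyes.calibration(name): a dict with "fx", "fy", "cx", "cy" (pixels), "rvec" (rotation vector, rad) and "tvec" (3), from world to camera coordinates, as OpenCV has them. Camera axes: x right, y down, z forward; pixel columns grow to the right and rows downward; lengths in m; the calibration is good to about 2 mm. The wrist camera is an equidistant fisheye: a pixel r from the principal point sees the ray r / f radians off the axis. A picture is of the moment at which its call begins: read the wrist's pose just before it. calibration takes no time and is no camera call; for the wrist camera it gives the pose at the moment of the call.
- order.hand_in(): hands the job in, once; it reports no verdict.
The state is a dict: "clock": time; "joint_pos": joint angles; "joint_velocities": joint speeds; "tau": joint torques, N m; "position": TCP position; "ee_rot": TCP orientation; "ft_force": force on the tool from outside, world axes, zero at the start; "torque": the same for the moment, N m; "grip_width": opening from 0.0 (shut) to 1.0 (fully open).
Only numpy, scipy, OpenCV 4.12 (cv2) and the standard library are available. Lean on these libraries where they do the work, as an engineer would, in place of code of your own. Each camera call takes 0.05 s, during which the arm holds its last target. There are 200 camera calls.

## Task

Make room in the small glazed fittings box for the brass bow pull: with its loose lid staying on, raise and tilt the box until both hinges have slid to the end with the hanging loop, and set it down level on the table. Then lift the lid off, lay it knob up on the table clear of the box, and only then stand the pull on its feet on the box's floor in the cleared end, lengthwise. Keep the hinges in the box and leave the other wares where they are.

Things in the scene. Friction and masses are not known exactly. Their poses are not given: they have to be found in the camera images.
- box_c (a point): Shallow wooden box, an open tray of lacquered wood 200 x 70 x 42 mm (x, y, z), walls and floor 5 mm thick (190 x 60 x 37 mm inside), 0.25 to 0.42 kg. It can be pinched across its 70 mm width. This point is its centre, half-way up (21 mm above its underside); x along its length, z up. The loop end is its -x end, which starts on the robot's side.
- box_loop (a point): Brass hanging loop, 33 mm wide, that stands out 21 mm from the box's -x end; the other end is plain. This point is on the loop, 110 mm from the box centre, 24 mm above the box's underside.
- lid_knob (a point): Loose glazed lid, 0.13 kg: wooden frame 196 x 66 x 6 mm with two clear panes, lying on the box's rim; a tongue under it, 187 x 57 x 8 mm, drops into the box with 1.5 mm of play; nothing else holds it. In its middle a wooden knob 20 mm high, 26 mm across. This point: on the knob's axis, half-way up; 10 mm over the frame, 24 mm over the tongue's underside, on which the lid lies; 58 mm over the table when seated.
- hinge_a_c (a point): One of a pair of closed brass butt hinges lying loose and flat in the box, seen through the lid: 64 x 24 x 8 mm, x along its length, about 60 g. This point is its centre, 4 mm over the box's inner floor. Two fit side by side. They slide when the box is tilted by 14 to 20 degrees or more and stay put when it is level; fully at the loop end the centre is about 63 mm from the box centre.
- hinge_b_c (a point): The other hinge of the pair, the same in every way.
- pull_c (a point): Brass bow pull (drawer handle) standing on the table on its two feet: 100 mm long, 32 mm high, 0.11 kg, feet 20 mm across, 80 mm apart, joined by a straight round bar 10 mm thick along x, its axis 27 mm above the feet's underside. This point is its centre, half-way up: 16 mm above the feet's underside, 11 mm under the bar's axis.
- door_knob: Bystander: round brass door knob on its rose, 58 mm across, 56 mm high; origin under its centre. Leave alone.
- bowl: Bystander: terracotta bowl, 124 mm across, 48 mm high; origin under its centre. Leave alone.
- plate: Bystander: white plate, 160 mm across, 18 mm high; origin under its centre. Leave alone.
- mug: Bystander: white mug, 72 mm across, 72 mm high, handle to its +y; origin under its centre. Leave alone.
- sugar_bowl: Bystander: blue cup without a handle, 90 mm across, 55 mm high; origin under its centre. Leave alone.
- wood_spoon: Bystander: wooden spoon lying flat, 160 mm long along x; origin under its middle. Leave alone.
Mind the look-alikes: they are no part of the job. Of the things that look like the part that bears pull_c, take the one that is farthest to the robot's right at the start.

How it is judged:
By the outcome, as a careful person would: the job done as asked, in the order asked, and still so for the second after the job is handed in, with the robot touching nothing.
It also fails if it takes over 66 s, if anything falls off the work surface, if the arm or the gripper's body presses on something with over 40 N, if the wrist force passes 120 N, or if a joint passes its speed limit or range.

## Working session

There is one attempt and no reset: what is moved stays moved. The work goes in short steps, Python scripts to look and compute and a tool call to move; the robot and the scene stay as the last step left them, time stands still between calls to the robot, and variables do not carry over. Pictures are saved under pics/ and viewed, about 8 in all and at most 12, crops included, and the job is handed in when it is done.

Besides the shell and the picture viewer there is one more tool, called after "Call:" by a JSON object that holds its "api" and its "payload", one argument or row to a line. servo_tool: Moves the arm, as the interface text tells. Its arguments: {"type":"object","properties":{"deltas":{"type":"array"},"force":{"type":"number"}},"required":["deltas"]}

```bash
mkdir -p pics; ls; cat > h.py <<'E'
import numpy as np, cv2
from scipy.spatial.transform import Rotation as R
from workcell import telemetry, eyes, order
def snap(n,f):
    c=eyes.calibration(n); p,d=eyes.camera(n); cv2.imwrite(f'pics/{f}.png',p); np.savez(f'pics/{f}.npz',d=d,p=p,**{k:np.array(v) for k,v in c.items()}); return p,d,c
def load(f):
    z=np.load(f'pics/{f}.npz'); return z['p'],z['d'],z
def pts(d,c):
    v,u=np.mgrid[:d.shape[0],:d.shape[1]]; 
    q=np.dstack([(u-c['cx'])/c['fx']*d,(v-c['cy'])/c['fy']*d,d])
    Rm=cv2.Rodrigues(np.array(c['rvec'],float))[0]; return (q-np.array(c['tvec']).ravel())@Rm
E
python3 - <<'E'
from h import *
a,_,c=snap('scene','s0'); b,_,c2=snap('side','d0'); print(telemetry.get_obs()); print(c,c2)
E
```

```text
pics
{'clock': 0.1, 'joint_pos': array([-1.27959075,  0.33281236, -0.06469703,  1.46084855,  0.02161003,
        1.34992115, -0.08850132]), 'joint_velocities': array([ 0.00162278, -0.00276385, -0.00023143, -0.00402497,  0.00010758,
       -0.00091135, -0.00117006]), 'tau': array([ 6.52422350e-04, -6.26748133e+01,  4.88115591e-02, -3.92429280e+01,
        1.62425183e-02,  6.94151066e-03, -9.68892913e-07]), 'position': array([0.19282882, 0.59415307, 0.23059739]), 'ee_rot': array([ 8.08907837e-01,  5.87935110e-01, -5.01941995e-04,  4.07943288e-04]), 'ft_force': array([-0.60808124,  0.0731704 ,  0.7415463 ]), 'torque': array([-0.03524752,  0.04315612, -0.03667814]), 'grip_width': 0.9967650593662976}
{'fx': 419.4360158424941, 'fy': 419.4360158424941, 'cx': 281.5549090831866, 'cy': 214.90518209675284, 'rvec': array([ 2.15779237,  0.57346775, -0.28588121]), 'tvec': array([-0.41408144, -0.12723345,  1.52244095])} {'fx': 397.5908663730829, 'fy': 397.5908663730829, 'cx': 282.30286443811497, 'cy': 206.0444301033212, 'rvec': array([ 2.09344434, -0.76337135,  0.36170167]), 'tvec': array([-0.471364 ,  0.2338994,  0.8309794])}
```

View pics/s0.png

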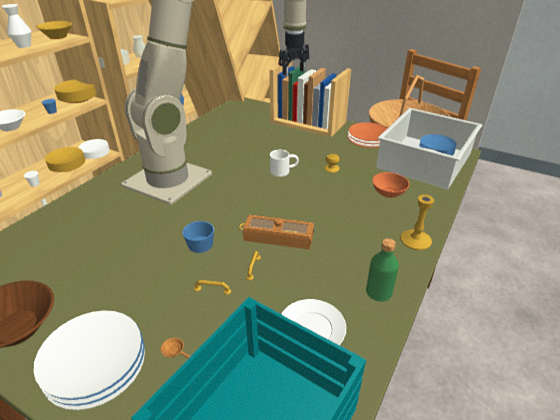

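View pics/d0.png

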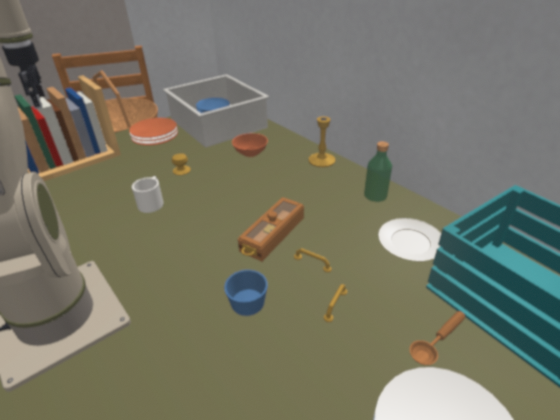

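The two pulls are at scene pixels (213,286) and (253,265). The box is at (279,231), with its loop at (242,226). I'll measure these now.

```bash
cat > m.py <<'E'
from h import *
def rect(P,label):
    (c,(w,h),a)=cv2.minAreaRect(P[:,:2].astype(np.float32)*1000); print(label,len(P),'rect',np.round(c,1),round(w,1),round(h,1),round(a,1),'z',np.round(np.percentile(P[:,2],[2,50,98])*1000,1))
def blob(X,u,v,zmin,zmax,r):
    c=X[v,u]; m=(X[...,2]>zmin)&(X[...,2]<zmax)
    n,l=cv2.connectedComponents(m.astype(np.uint8)); 
    w=l[v-4:v+5,u-4:u+5]; w=w[w>0]; 
    return X[l==np.bincount(w).argmax()]
E
python3 - <<'E'
from m import *
for f,boxp,pl,oth in (('s0',(279,235),(212,285),[(253,268)]),('d0',(272,228),(337,301),[(314,258)])):
    p,d,c=load(f); X=pts(d,c)
    print(f,'table z',np.median(X[250:300,240:300,2]))
    B=blob(X,*boxp,.012,.2,0); rect(B,'box'); T=B[(B[:,2]>.043)&(B[:,2]<.052)];rect(T,'top'); K=B[B[:,2]>.056]; rect(K,'knob')
    for q in [pl]+oth:
        A=blob(X,*q,.012,.2,0); rect(A,'pull'); b=A[A[:,2]>.024]; rect(b,'bar')
        m=b.mean(0); _,_,V=np.linalg.svd(b[:,:2]-m[:2],full_matrices=False); print(' dir',np.degrees(np.arctan2(V[0,1],V[0,0])))
    for nm,(u,v) in dict(s0=dict(loop=(242,226),mug=(280,160),sug=(199,240),knob=(333,160),bowl=(390,183),plate=(320,325),spoon=(172,347)),d0=dict(loop=(247,251),mug=(147,190),sug=(246,292),spoon=(425,352)))[f].items(): print(nm,np.round(X[v,u],3))
E
```

```text
s0 table z 0.0027033026999374685
box 1684 rect [503.3 -86.4] 221.3 75.3 18.6 z [14.  47.8 68. ]
top 930 rect [512.7 -82.7] 198.1 74.4 18.6 z [43.9 49.2 51.8]
knob 55 rect [513.  -84.6] 23.9 19.9 12.7 z [58.8 69.  73. ]
pull 149 rect [ 469.7 -352.4] 88.3 10.7 21.0 z [13.9 31.1 36.5]
bar 122 rect [ 471.2 -351.8] 81.3 10.3 21.6 z [24.6 32.2 36.6]
 dir 22.54535550548489
pull 100 rect [ 517.3 -228.6] 9.6 90.0 18.2 z [13.5 32.4 36.9]
bar 77 rect [ 516.9 -227.7] 9.4 77.9 18.0 z [26.1 33.5 37.1]
 dir -72.26166723487515
loop [ 0.389 -0.093  0.004]
mug [0.343 0.223 0.069]
sug [ 0.355 -0.253  0.052]
knob [0.495 0.348 0.05 ]
bowl [0.714 0.352 0.018]
plate [ 0.764 -0.319  0.009]
spoon [ 0.499 -0.537  0.005]
d0 table z -0.00035401018182410295
box 2013 rect [499.4 -87.8] 222.4 72.4 17.4 z [14.3 44.6 64.5]
top 1200 rect [510.1 -83.8] 200.1 68.5 18.0 z [43.2 45.7 48.7]
knob 69 rect [509.7 -86.2] 21.9 22.7 50.6 z [57.  65.6 68.6]
pull 174 rect [ 466.3 -352.9] 86.3 9.9 21.4 z [13.8 29.  32.6]
bar 135 rect [ 465.6 -353.2] 72.8 9.9 21.4 z [24.3 29.5 32.8]
 dir -158.63553365955298
pull 166 rect [ 513.6 -228.8] 10.5 88.6 17.7 z [13.9 27.5 32.3]
bar 115 rect [ 514.7 -231. ] 9.2 77.0 18.2 z [24.4 29.1 32.6]
 dir -70.99266992642383
loop [ 0.412 -0.108  0.017]
mug [0.332 0.278 0.033]
sug [ 0.341 -0.202  0.004]
spoon [ 0.514 -0.541  0.001]
```

The pull to take is the one at (0.468, -0.352), which is farthest right, with its bar at about 21.5°. The box centre is at (0.511, -0.084) with yaw 18°. A move can't tilt the tool. So I'll pinch the plain end, pivot the box about its loop-end edge by lifting along an arc, and lower it back.

```bash
cat > plan.py <<'E'
import sys
from h import *
# usage: plan.py x y z(mm) angle_of_tool_x(deg) grip(cm) rows
def plan(t,ang,grip,n):
    o=telemetry.get_obs(); p=o['position']*1000; M=R.from_quat(o['ee_rot'])
    x=M.apply([1,0,0]); a=np.degrees(np.arctan2(x[1],x[0])); da=(ang-a+180)%360-180
    print('at',p.round(1),'ang',round(a,2),'tilt',np.degrees(np.arccos(-M.apply([0,0,1])[2])).round(2),'t',round(o['clock'],2),'F',o['ft_force'].round(1),'w',round(o['grip_width']*85.4,1))
    step=(np.array(t)-p)/n
    rows=[]
    for i in range(n):
        s=R.from_euler('z',da*i/n,degrees=True)*M
        l=s.inv().apply(step)/10; rows.append([[round(float(v),2) for v in l],round(-np.radians(da)/n,3),grip])
    for i in range(0,n,12): print(rows[i:i+12])
if __name__=='__main__':
    v=list(map(float,sys.argv[1:])); plan(v[:3],v[3],v[4],int(v[5]))
E
python3 plan.py 589 -58 180 -72 8.54 24
```

```text
at [192.8 594.2 230.6] ang 72.02 tilt 0.07 t 0.1 F [-0.6  0.1  0.7] w 85.1
[[[-2.07, 2.41, 0.21], np.float64(0.105), 8.54], [[-1.81, 2.61, 0.21], np.float64(0.105), 8.54], [[-1.53, 2.79, 0.21], np.float64(0.105), 8.54], [[-1.23, 2.93, 0.21], np.float64(0.105), 8.54], [[-0.92, 3.04, 0.21], np.float64(0.105), 8.54], [[-0.59, 3.12, 0.21], np.float64(0.105), 8.54], [[-0.26, 3.17, 0.21], np.float64(0.105), 8.54], [[0.07, 3.18, 0.21], np.float64(0.105), 8.54], [[0.4, 3.15, 0.21], np.float64(0.105), 8.54], [[0.73, 3.09, 0.21], np.float64(0.105), 8.54], [[1.05, 3.0, 0.21], np.float64(0.105), 8.54], [[1.36, 2.88, 0.21], np.float64(0.105), 8.54]]
[[[1.65, 2.72, 0.21], np.float64(0.105), 8.54], [[1.93, 2.53, 0.21], np.float64(0.105), 8.54], [[2.18, 2.32, 0.21], np.float64(0.105), 8.54], [[2.41, 2.07, 0.21], np.float64(0.105), 8.54], [[2.61, 1.81, 0.21], np.float64(0.105), 8.54], [[2.79, 1.53, 0.21], np.float64(0.105), 8.54], [[2.93, 1.23, 0.21], np.float64(0.105), 8.54], [[3.05, 0.92, 0.21], np.float64(0.105), 8.54], [[3.12, 0.59, 0.21], np.float64(0.105), 8.54], [[3.17, 0.26, 0.21], np.float64(0.105), 8.54], [[3.18, -0.07, 0.21], np.float64(0.105), 8.54], [[3.15, -0.4, 0.21], np.float64(0.105), 8.54]]
```

Call:
{"api": "servo_tool", "payload": {
  "deltas": [
    [[-2.1, 2.4, 0.2], 0.105, 8.54],
    [[-1.8, 2.6, 0.2], 0.105, 8.54],
    [[-1.5, 2.8, 0.2], 0.105, 8.54],
    [[-1.2, 2.9, 0.2], 0.105, 8.54],
    [[-0.9, 3.0, 0.2], 0.105, 8.54],
    [[-0.6, 3.1, 0.2], 0.105, 8.54],
    [[-0.3, 3.2, 0.2], 0.105, 8.54],
    [[0.1, 3.2, 0.2], 0.105, 8.54],
    [[0.4, 3.2, 0.2], 0.105, 8.54],
    [[0.7, 3.1, 0.2], 0.105, 8.54],
    [[1.0, 3.0, 0.2], 0.105, 8.54],
    [[1.4, 2.9, 0.2], 0.105, 8.54]
  ],
  "force": 20
}}

```text
clock: 1.1
position: [0.3837, 0.2526, 0.2002]
ee_rot: [1.0, -0.024, -0.004, 0.003]
ft_force: [0.4, 0.4, 0.7]
grip_width: 0.998
```

```bash
sed -i 's/round(-np.radians(da)\/n,3)/round(float(-np.radians(da)\/n),3)/' plan.py; python3 plan.py 589 -58 180 -72 8.54 15
```

```text
at [383.7 252.6 200.2] ang -2.7 tilt 0.55 t 1.1 F [0.4 0.4 0.7] w 85.2
[[[1.47, 2.0, 0.13], 0.081, 8.54], [[1.62, 1.88, 0.13], 0.081, 8.54], [[1.77, 1.74, 0.13], 0.081, 8.54], [[1.9, 1.59, 0.13], 0.081, 8.54], [[2.03, 1.44, 0.13], 0.081, 8.54], [[2.13, 1.27, 0.12], 0.081, 8.54], [[2.23, 1.09, 0.12], 0.081, 8.54], [[2.31, 0.91, 0.12], 0.081, 8.54], [[2.38, 0.72, 0.12], 0.081, 8.54], [[2.43, 0.53, 0.12], 0.081, 8.54], [[2.46, 0.33, 0.12], 0.081, 8.54], [[2.48, 0.13, 0.12], 0.081, 8.54]]
[[[2.48, -0.07, 0.11], 0.081, 8.54], [[2.47, -0.27, 0.11], 0.081, 8.54], [[2.44, -0.47, 0.11], 0.081, 8.54]]
```

Call:
{"api": "servo_tool", "payload": {
  "deltas": [
    [[1.8, 2.5, 0.2], 0.1, 8.54],
    [[2.1, 2.3, 0.2], 0.1, 8.54],
    [[2.3, 2.1, 0.2], 0.1, 8.54],
    [[2.5, 1.9, 0.2], 0.1, 8.54],
    [[2.6, 1.6, 0.2], 0.1, 8.54],
    [[2.8, 1.4, 0.2], 0.1, 8.54],
    [[2.9, 1.1, 0.2], 0.1, 8.54],
    [[3.0, 0.8, 0.1], 0.1, 8.54],
    [[3.1, 0.5, 0.1], 0.1, 8.54],
    [[3.1, 0.2, 0.1], 0.1, 8.54],
    [[3.1, -0.1, 0.1], 0.1, 8.54],
    [[3.1, -0.4, 0.1], 0.1, 8.54]
  ]
}}

```text
clock: 2.1
position: [0.5795, -0.0861, 0.1783]
ee_rot: [0.794, -0.608, -0.003, 0.005]
ft_force: [0.4, 0.4, 0.7]
grip_width: 0.998
```

```bash
python3 plan.py 589 -58 180 -72 8.54 3; python3 - <<'E'
from h import *
p,d,c=snap('wrist','w0'); print({k:np.round(v,3) for k,v in c.items()}, d.min(),d.max())
E
```

```text
at [579.5 -86.1 178.3] ang -74.94 tilt 0.65 t 2.1 F [0.4 0.4 0.7] w 85.3
[[[-0.82, -0.55, -0.07], -0.017, 8.54], [[-0.81, -0.56, -0.07], -0.017, 8.54], [[-0.8, -0.58, -0.07], -0.017, 8.54]]
{'fx': np.float64(325.192), 'fy': np.float64(325.192), 'cx': np.float64(278.719), 'cy': np.float64(214.473), 'rvec': array([-2.278,  1.749,  0.281]), 'tvec': array([-0.233,  0.485,  0.498])} 0.0 1.3686708
```

View pics/w0.png

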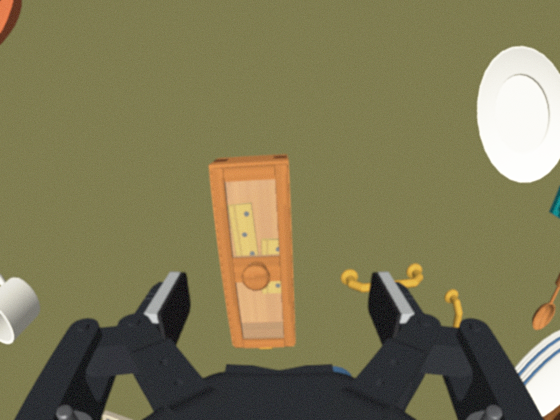

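The wrist view shows the box spanning (210..295, 157..348), with its plain end at the top. One hinge is at (242,230). The other is at about (272,265), partly under the centre bar. I'll refine the box pose from this depth image.

```bash
cat >> m.py <<'E'
def ptsw(d,c):
    v,u=np.mgrid[:d.shape[0],:d.shape[1]]; x=(u-c['cx'])/c['fx'];y=(v-c['cy'])/c['fy']; r=np.hypot(x,y)+1e-9
    k=np.tan(np.minimum(r,1.4))/r; q=np.dstack([x*k*d,y*k*d,d]); Rm=cv2.Rodrigues(np.array(c['rvec'],float))[0]; return (q-np.array(c['tvec']).ravel())@Rm
def uvw(P,c):
    q=cv2.Rodrigues(np.array(c['rvec'],float))[0]@np.array(P)+np.array(c['tvec']).ravel(); th=np.arctan2(np.hypot(q[0],q[1]),q[2]); a=np.arctan2(q[1],q[0]); return c['cx']+c['fx']*th*np.cos(a), c['cy']+c['fy']*th*np.sin(a)
E
python3 - <<'E'
from m import *
p,d,c=load('w0'); X=ptsw(d,c); print('table',X[100:140,100:180,2].mean(),X[250:300,330:345,2].mean())
w=X[150:352,200:305].reshape(-1,3); T=w[(w[:,2]>.035)&(w[:,2]<.053)]; rect(T,'top'); K=w[(w[:,2]>.058)];rect(K,'knob')
rect(w[(w[:,2]>.012)],'all')
E
```

```text
table 0.0009751532976609297 0.0017267541232848871
top 12853 rect [511.5 -81.3] 200.0 70.7 17.9 z [41.4 46.6 48.9]
knob 671 rect [578.2 -80. ] 157.5 24.5 2.0 z [ 61.1  67.5 319.8]
all 13835 rect [521.5 -78.1] 265.0 70.7 17.9 z [32.2 46.7 67.7]
```

Call:
{"api": "servo_tool", "payload": {
  "deltas": [
    [[-0.8, -0.6, 0], -0.017, 8.54],
    [[-0.8, -0.6, 0.5], -0.017, 8.54],
    [[-0.8, -0.5, 2.0], -0.015, 8.54],
    [[0, 0, 3.0], 0, 8.54],
    [[0, 0, 3.0], 0, 8.54],
    [[0, 0, 3.0], 0, 8.54],
    [[0, 0, 0], 0, 8.54]
  ]
}}

```text
clock: 2.73
position: [0.5912, -0.0582, 0.0567]
ee_rot: [0.808, -0.589, -0.002, 0.005]
ft_force: [-1.2, -0.3, 0.7]
grip_width: 1.004
```

```bash
python3 plan.py 587.6 -57.4 6 -72.1 8.54 4
```

```text
at [591.2 -58.2  56.7] ang -72.13 tilt 0.6 t 2.73 F [-1.2 -0.3  0.7] w 85.7
[[[-0.05, 0.07, 1.27], -0.0, 8.54], [[-0.05, 0.07, 1.27], -0.0, 8.54], [[-0.05, 0.07, 1.27], -0.0, 8.54], [[-0.05, 0.07, 1.27], -0.0, 8.54]]
```

Call:
{"api": "servo_tool", "payload": {
  "deltas": [
    [[-0.1, 0.1, 1.3], 0, 8.54],
    [[-0.1, 0.1, 1.3], 0, 8.54],
    [[0, 0, 1.3], 0, 8.54],
    [[0, 0.1, 1.0], 0, 8.54],
    [[0, 0, 0.1], 0, 8.54],
    [[0, 0, 0], 0, 6.0],
    [[0, 0, 0], 0, 6.0],
    [[0, 0, 0], 0, 6.0],
    [[0, 0, 0], 0, 6.0],
    [[0, 0, 0], 0, 6.0],
    [[0, 0, 0], 0, 6.0]
  ],
  "force": 25
}}

```text
clock: 3.65
position: [0.5886, -0.051, 0.0076]
ee_rot: [0.812, -0.584, -0.002, 0.003]
ft_force: [-0.8, 0.4, -4.1]
grip_width: 0.817
```

```bash
python3 plan.py 587.6 -57.4 6 -72.1 8.54 1
```

```text
at [588.6 -51.    7.6] ang -71.5 tilt 0.43 t 3.65 F [-0.8  0.4 -4.1] w 69.7
[[[0.58, 0.3, 0.17], 0.01, 8.54]]
```

Call:
{"api": "servo_tool", "payload": {
  "deltas": [
    [[0, 0.3, -1.1], 0, 6.0],
    [[0, 0.3, -1.1], 0, 6.0],
    [[0, 0.4, -1.05], 0, 6.0],
    [[0, 0.4, -1.05], 0, 6.0],
    [[0, 0.5, -1.0], 0, 6.0],
    [[0, 0.5, -1.0], 0, 6.0],
    [[0, 0.6, -1.0], 0, 6.0],
    [[0, 0.6, -1.0], 0, 6.0],
    [[0, 0.2, -0.5], 0, 6.0],
    [[0, 0, 0], 0, 6.0],
    [[0, 0, 0], 0, 6.0]
  ]
}}

```text
clock: 4.57
position: [0.5497, -0.0649, 0.1093]
ee_rot: [0.811, -0.585, -0.001, 0.0]
ft_force: [-1.1, 0.1, -4.1]
grip_width: 0.815
```

```bash
python3 plan.py 587.6 -57.4 6 -72.1 8.54 1; python3 - <<'E'
from h import *
p,d,c=snap('side','d1'); cv2.imwrite('pics/d1c.png',cv2.resize(p[120:300,160:400],None,fx=3,fy=3,interpolation=2))
E
```

```text
at [549.7 -64.9 109.3] ang -71.67 tilt 0.09 t 4.57 F [-1.1  0.1 -4.1] w 69.6
[[[0.49, -3.84, 10.32], 0.007, 8.54]]
```

View pics/d1c.png

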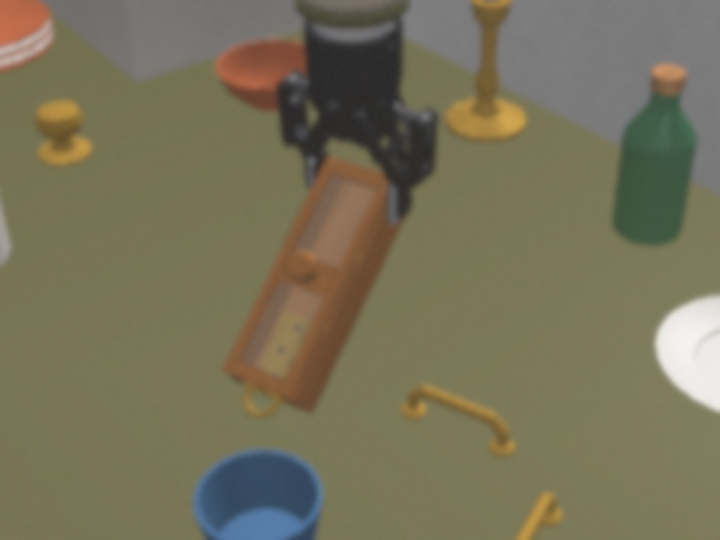

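The box is tilted about 33° with the lid on. The hinge pattern now sits at the loop end, around crop (287,340). I'll wait briefly, then lower back along the arc.

Call:
{"api": "servo_tool", "payload": {
  "deltas": [
    [[0, 0, 0], 0, 6.0],
    [[0, 0, 0], 0, 6.0],
    [[0, 0, 0], 0, 6.0],
    [[0, 0, 0], 0, 6.0],
    [[0, -0.6, 0.9], 0, 6.0],
    [[0, -0.6, 1.0], 0, 6.0],
    [[0, -0.6, 1.0], 0, 6.0],
    [[0, -0.5, 1.0], 0, 6.0],
    [[0, -0.5, 1.0], 0, 6.0],
    [[0, -0.4, 1.0], 0, 6.0],
    [[0, -0.4, 1.0], 0, 6.0],
    [[0, 0, 0], 0, 6.0]
  ]
}}

```text
clock: 5.62
position: [0.5917, -0.0501, 0.0357]
ee_rot: [0.812, -0.584, 0.002, -0.002]
ft_force: [1.1, 2.0, -1.8]
grip_width: 0.815
```

```bash
python3 plan.py 588.6 -51 8 -71.6 6 3
```

```text
at [591.7 -50.1  35.7] ang -71.46 tilt 0.3 t 5.62 F [ 1.1  2.  -1.8] w 69.6
[[[-0.01, 0.11, 0.92], 0.001, 6.0], [[-0.01, 0.11, 0.92], 0.001, 6.0], [[-0.01, 0.11, 0.92], 0.001, 6.0]]
```

Call:
{"api": "servo_tool", "payload": {
  "deltas": [
    [[0, -0.2, 0.8], 0, 6.0],
    [[0, -0.2, 0.7], 0, 6.0],
    [[0, -0.1, 0.6], 0, 6.0],
    [[0, -0.1, 0.4], 0, 6.0],
    [[0, 0, 0.1], 0, 6.0],
    [[0, 0, 0], 0, 6.0]
  ]
}}

```text
clock: 6.12
position: [0.5978, -0.0486, 0.0084]
ee_rot: [0.811, -0.584, 0.001, -0.002]
ft_force: [-0.6, 0.6, -3.0]
grip_width: 0.814
```

```bash
python3 plan.py 588.6 -51 8 -71.6 6 3
```

```text
at [597.8 -48.6   8.4] ang -71.53 tilt 0.25 t 6.12 F [-0.6  0.6 -3. ] w 69.5
[[[-0.02, 0.32, 0.01], 0.0, 6.0], [[-0.02, 0.32, 0.01], 0.0, 6.0], [[-0.02, 0.32, 0.01], 0.0, 6.0]]
```

Now I'll press down slightly, release, and rise over the box, moving towards its centre to look.

Call:
{"api": "servo_tool", "payload": {
  "deltas": [
    [[0, 0, 0.1], 0, 6.0],
    [[0, 0, 0], 0, 8.54],
    [[0, 0, 0], 0, 8.54],
    [[0, 0, 0], 0, 8.54],
    [[0, 0, 0], 0, 8.54],
    [[0, 0, -2.0], 0, 8.54],
    [[0, 0, -3.0], 0, 8.54],
    [[0, 0, -3.5], 0, 8.54],
    [[0, 0.5, -3.5], 0, 8.54],
    [[0, 1, -2.0], 0, 8.54],
    [[0, 0, 0], 0, 8.54]
  ]
}}

```text
clock: 7.03
position: [0.5797, -0.0557, 0.1504]
ee_rot: [0.811, -0.586, -0.002, 0.001]
ft_force: [0.8, 0.1, 0.7]
grip_width: 0.999
```

```bash
python3 - <<'E'
from m import *
p,d,c=snap('wrist','w1'); X=ptsw(d,c); print(telemetry.get_obs()['position'],X[100:140,60:140,2].mean())
m=(X[...,2]>.035)&(X[...,2]<.053)&(abs(X[...,0]-.515)<.15)&(abs(X[...,1]+.08)<.1); n,l,s,_=cv2.connectedComponentsWithStats(m.astype(np.uint8)); k=1+s[1:,4].argmax(); print(s[k]); rect(X[l==k],'top')
A=X[l==k]; t=np.radians(17.9); print('plane fit', np.linalg.lstsq(np.c_[(A[:,:2]-A[:,:2].mean(0))@np.array([[np.cos(t),-np.sin(t)],[np.sin(t),np.cos(t)]]),np.ones(len(A))],A[:,2],rcond=None)[0])
x,y,w,h=s[k][:4]; cv2.imwrite('pics/w1c.png',cv2.resize(p[max(0,y-15):y+h+25,x-20:x+w+20],None,fx=2.2,fy=2.2))
K=X[(X[...,2]>.058)&(X[...,2]<.075)&(abs(X[...,0]-.515)<.03)&(abs(X[...,1]+.08)<.03)]; rect(K,'knob')
E
```

```text
[ 0.57991366 -0.05488346  0.14888239] 0.0009659676074997226
[  234   165    89   201 15238]
top 15238 rect [519.6 -74.2] 200.4 70.8 18.4 z [41.3 46.6 48.9]
plane fit [-0.00428439 -0.01138997  0.04641371]
knob 711 rect [518.8 -75.5] 25.3 24.7 18.6 z [60.7 67.2 68.9]
```

View pics/w1c.png

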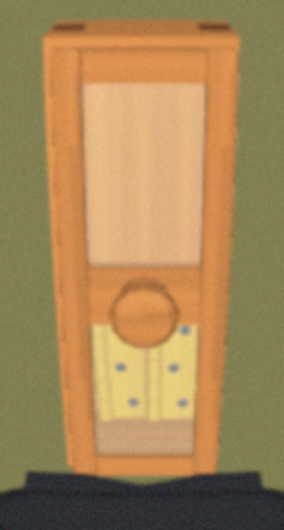

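The hinges lie side by side, ending at crop row 420, with a darker band below that. I'll convert that edge to box coordinates.

```bash
python3 - <<'E'
from m import *
p,d,c=load('w1'); Rm=cv2.Rodrigues(c['rvec'])[0]; C=-Rm.T@c['tvec'].ravel(); t=np.radians(18.2)
for n,(a,b),z in (('hinge end L',(130,420),.013),('hinge end R',(178,420),.013),('hinge left edge',(92,400),.013),('hinge right',(195,400),.013),('bolt',(183,403),.013),('bolt2',(174,367),.013),('bolt3',(186,330),.013),('frame edge',(145,455),.048)):
    u=214+a/2.2; v=150+b/2.2; x=(u-c['cx'])/c['fx'];y=(v-c['cy'])/c['fy'];r=np.hypot(x,y); q=np.array([x/r*np.sin(r),y/r*np.sin(r),np.cos(r)]); w=Rm.T@q; P=C+w*(z-C[2])/w[2]; e=P[:2]-[.5196,-.0745]; print(n,(1000*np.array([e[0]*np.cos(t)+e[1]*np.sin(t),-e[0]*np.sin(t)+e[1]*np.cos(t)])).round(1), 'depth z',ptsw(d,c)[int(v),int(u)].round(3))
E
```

```text
hinge end L [-95.1   5.8] depth z [ 0.455 -0.09   0.045]
hinge end R [-95.2 -18.2] depth z [ 0.462 -0.109  0.047]
hinge left edge [-82.2  24.3] depth z [ 0.462 -0.07   0.048]
hinge right [-82.2 -26.2] depth z [ 0.475 -0.113  0.046]
bolt [-84.  -20.4] depth z [ 0.47  -0.11   0.045]
bolt2 [-61.6 -15.4] depth z [ 0.489 -0.099  0.046]
bolt3 [-40.3 -20.5] depth z [ 0.507 -0.097  0.045]
frame edge [-86.8  -1.6] depth z [ 0.436 -0.103  0.046]
```

Both hinges reach x = -95 mm, which is hard against the loop-end wall. Next I'll take the knob at (0.5195, -0.075).

```bash
python3 plan.py 519.5 -75 100 -71.6 5 4
```

```text
at [579.9 -54.9 148.9] ang -71.63 tilt 0.3 t 7.08 F [ 0.7 -0.8  0.4] w 85.5
[[[0.0, 1.59, 1.23], -0.0, 5.0], [[0.0, 1.59, 1.23], -0.0, 5.0], [[0.0, 1.59, 1.23], -0.0, 5.0], [[0.0, 1.59, 1.23], -0.0, 5.0]]
```

Call:
{"api": "servo_tool", "payload": {
  "deltas": [
    [[0, 1.6, 1.0], 0, 5.0],
    [[0, 1.6, 1.0], 0, 5.0],
    [[0, 1.6, 1.0], 0, 5.0],
    [[0, 1.6, 1.0], 0, 5.0],
    [[0, 0, 0], 0, 5.0],
    [[0, 0, 0], 0, 5.0]
  ],
  "force": 30
}}

```text
clock: 7.58
position: [0.5153, -0.0738, 0.102]
ee_rot: [0.812, -0.584, -0.004, 0.002]
ft_force: [-0.5, 0.6, 0.4]
grip_width: 0.585
```

```bash
python3 plan.py 519.5 -75 52 -71.6 5 4
```

```text
at [515.3 -73.8 102. ] ang -71.49 tilt 0.55 t 7.58 F [-0.5  0.6  0.4] w 50.0
[[[0.07, -0.1, 1.25], 0.0, 5.0], [[0.07, -0.1, 1.25], 0.0, 5.0], [[0.07, -0.1, 1.25], 0.0, 5.0], [[0.07, -0.1, 1.25], 0.0, 5.0]]
```

Call:
{"api": "servo_tool", "payload": {
  "deltas": [
    [[0.1, -0.2, 1.2], 0, 5.0],
    [[0.1, -0.1, 1.2], 0, 5.0],
    [[0.1, 0, 1.2], 0, 5.0],
    [[0, 0, 1.0], 0, 5.0],
    [[0, 0, 0.2], 0, 5.0],
    [[0, 0, 0], 0, 1.5],
    [[0, 0, 0], 0, 1.5],
    [[0, 0, 0], 0, 1.5],
    [[0, 0, 0], 0, 1.5],
    [[0, 0, 0], 0, 1.5],
    [[0, 0, 0], 0, 1.5]
  ]
}}

```text
clock: 8.5
position: [0.5245, -0.0751, 0.049]
ee_rot: [0.812, -0.583, -0.002, 0.003]
ft_force: [-0.6, 0.9, -1.0]
grip_width: 0.279
```

```bash
python3 plan.py 519.5 -75 52 -71.6 5 4
```

```text
at [524.5 -75.1  49. ] ang -71.34 tilt 0.38 t 8.5 F [-0.6  0.9 -1. ] w 23.8
[[[-0.04, 0.12, -0.07], 0.001, 5.0], [[-0.04, 0.12, -0.07], 0.001, 5.0], [[-0.04, 0.12, -0.07], 0.001, 5.0], [[-0.04, 0.12, -0.07], 0.001, 5.0]]
```

Call:
{"api": "servo_tool", "payload": {
  "deltas": [
    [[0, 0, -0.5], 0, 1.5],
    [[0, 0, -1.0], 0, 1.5],
    [[0, 0, -1.5], 0, 1.5],
    [[0, 0, -2.0], 0, 1.5],
    [[0, 0, -2.0], 0, 1.5],
    [[0, 0, -1.0], 0, 1.5],
    [[0, 0, 0], 0, 1.5]
  ]
}}

```text
clock: 9.08
position: [0.524, -0.0756, 0.1351]
ee_rot: [0.812, -0.584, -0.002, 0.003]
ft_force: [-0.3, -0.2, -1.3]
grip_width: 0.279
```

```bash
python3 plan.py 472 75 95 -71.6 1.5 9; python3 - <<'E'
from m import *
p,d,c=snap('side','d2'); cv2.imwrite('pics/d2c.png',cv2.resize(p[120:300,160:400],None,fx=3,fy=3,interpolation=2))
E
```

```text
at [524.  -75.6 135.1] ang -71.41 tilt 0.48 t 9.08 F [-0.3 -0.2 -1.3] w 23.9
[[[-1.77, 0.01, 0.45], 0.0, 1.5], [[-1.77, 0.01, 0.45], 0.0, 1.5], [[-1.77, 0.01, 0.45], 0.0, 1.5], [[-1.77, 0.01, 0.45], 0.0, 1.5], [[-1.77, 0.01, 0.45], 0.0, 1.5], [[-1.77, 0.01, 0.45], 0.0, 1.5], [[-1.77, 0.01, 0.45], 0.0, 1.5], [[-1.77, 0.02, 0.45], 0.0, 1.5], [[-1.77, 0.02, 0.45], 0.0, 1.5]]
```

View pics/d2c.png

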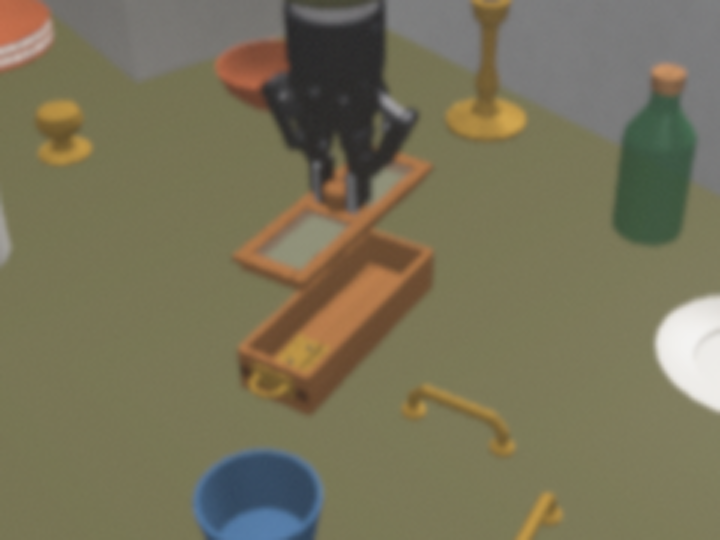

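The lid is held level, the box stays put, and the hinges are at the loop end. I'll carry the lid to the left.

Call:
{"api": "servo_tool", "payload": {
  "deltas": [
    [[-1.0, 0, 0], 0, 1.5],
    [[-1.6, 0, 0], 0, 1.5],
    [[-1.8, 0, 0], 0, 1.5],
    [[-1.8, 0, 0.3], 0, 1.5],
    [[-1.8, 0, 0.6], 0, 1.5],
    [[-1.8, 0, 0.8], 0, 1.5],
    [[-1.8, 0, 1.0], 0, 1.5],
    [[-1.6, 0, 1.0], 0, 1.5],
    [[-1.4, 0, 1.0], 0, 1.5],
    [[-0.6, 0, 1.0], 0, 1.5],
    [[0, 0, 0.8], 0, 1.5],
    [[0, 0, 0], 0, 1.5]
  ]
}}

```text
clock: 10.13
position: [0.4618, 0.0791, 0.0553]
ee_rot: [0.813, -0.583, -0.007, 0.01]
ft_force: [-1.6, -0.8, -1.4]
grip_width: 0.278
```

```bash
python3 plan.py 472 75 15 -71.6 1.5 6
```

```text
at [461.8  79.1  55.3] ang -71.28 tilt 1.4 t 10.13 F [-1.6 -0.8 -1.4] w 23.8
[[[0.12, -0.16, 0.67], 0.001, 1.5], [[0.12, -0.16, 0.67], 0.001, 1.5], [[0.12, -0.16, 0.67], 0.001, 1.5], [[0.12, -0.16, 0.67], 0.001, 1.5], [[0.12, -0.16, 0.67], 0.001, 1.5], [[0.12, -0.16, 0.67], 0.001, 1.5]]
```

Call:
{"api": "servo_tool", "payload": {
  "deltas": [
    [[0, 0, 0.8], 0, 1.5],
    [[0, 0, 0.8], 0, 1.5],
    [[0, 0, 0.8], 0, 1.5],
    [[0, 0, 0.6], 0, 1.5],
    [[0, 0, 0.4], 0, 1.5],
    [[0, 0, 0.2], 0, 1.5],
    [[0, 0, 0], 0, 1.5]
  ]
}}

```text
clock: 10.72
position: [0.4621, 0.0749, 0.0154]
ee_rot: [0.811, -0.585, -0.007, 0.01]
ft_force: [0.0, 0.6, -0.0]
grip_width: 0.278
```

```bash
python3 plan.py 462 79 15 -71.6 1.5 1
```

```text
at [462.1  74.9  15.4] ang -71.6 tilt 1.41 t 10.72 F [ 0.   0.6 -0. ] w 23.7
[[[-0.39, -0.12, 0.04], -0.0, 1.5]]
```

Call:
{"api": "servo_tool", "payload": {
  "deltas": [
    [[0, 0, 0], 0, 5.0],
    [[0, 0, 0], 0, 5.0],
    [[0, 0, 0], 0, 5.0],
    [[0, 0, 0], 0, 5.0],
    [[0, 0, -1.5], 0, 5.0],
    [[0, 0, -3.0], 0, 5.0],
    [[0, 0, -3.5], 0, 5.0],
    [[0, 0, -3.5], 0, 5.0],
    [[0, 0, -2.0], 0, 5.0],
    [[0, 0, 0], 0, 5.0]
  ]
}}

```text
clock: 11.55
position: [0.4651, 0.0753, 0.1574]
ee_rot: [0.811, -0.585, -0.006, 0.011]
ft_force: [1.0, 1.0, 0.1]
grip_width: 0.586
```

```bash
python3 plan.py 468 -352 150 -68.5 5 16
```

```text
at [465.1  75.3 157.4] ang -71.68 tilt 1.43 t 11.55 F [1.  1.  0.1] w 50.1
[[[2.54, 0.82, 0.07], -0.003, 5.0], [[2.54, 0.83, 0.07], -0.003, 5.0], [[2.54, 0.84, 0.07], -0.003, 5.0], [[2.53, 0.85, 0.07], -0.003, 5.0], [[2.53, 0.86, 0.07], -0.003, 5.0], [[2.53, 0.86, 0.07], -0.003, 5.0], [[2.52, 0.87, 0.07], -0.003, 5.0], [[2.52, 0.88, 0.07], -0.003, 5.0], [[2.52, 0.89, 0.07], -0.003, 5.0], [[2.51, 0.9, 0.07], -0.003, 5.0], [[2.51, 0.91, 0.08], -0.003, 5.0], [[2.51, 0.92, 0.08], -0.003, 5.0]]
[[[2.5, 0.93, 0.08], -0.003, 5.0], [[2.5, 0.93, 0.08], -0.003, 5.0], [[2.5, 0.94, 0.08], -0.003, 5.0], [[2.49, 0.95, 0.08], -0.003, 5.0]]
```

Call:
{"api": "servo_tool", "payload": {
  "deltas": [
    [[3.2, 1.1, 0], -0.005, 5.0],
    [[3.4, 1.1, 0], -0.005, 5.0],
    [[3.4, 1.1, 0], -0.005, 5.0],
    [[3.4, 1.1, 0], -0.005, 5.0],
    [[3.4, 1.1, 0], -0.005, 5.0],
    [[3.4, 1.2, 0], -0.005, 5.0],
    [[3.4, 1.2, 0], -0.005, 5.0],
    [[3.4, 1.2, 0], -0.005, 5.0],
    [[3.4, 1.2, 0], -0.005, 5.0],
    [[3.4, 1.2, 0], -0.005, 5.0],
    [[3.4, 1.2, 0], -0.005, 5.0],
    [[2.6, 0.9, 0], -0.005, 5.0]
  ]
}}

```text
clock: 12.55
position: [0.4774, -0.3543, 0.1587]
ee_rot: [0.834, -0.552, -0.005, 0.006]
ft_force: [-0.3, 0.3, 0.2]
grip_width: 0.58
```

```bash
python3 plan.py 468 -352 150 -68.5 5 2; python3 - <<'E'
from m import *
p,d,c=snap('wrist','w2'); X=ptsw(d,c); print(uvw([.468,-.352,.03],c))
print('table',np.median(X[100:300,200:350,2]))
A=X[(X[...,2]>.022)&(X[...,2]<.045)&(np.hypot(X[...,0]-.468,X[...,1]+.352)<.06)]; rect(A,'bar'); _,_,V=np.linalg.svd(A[:,:2]-A[:,:2].mean(0),full_matrices=False); print(A.mean(0),np.degrees(np.arctan2(V[0,1],V[0,0])))
p2,d2,c2=snap('scene','s2'); X=pts(d2,c2)
m=(X[...,2]>.01)&(X[...,2]<.1)&(np.hypot(X[...,0]-.4625,X[...,1]-.075)<.115); rect(X[m],'lid')
E
```

```text
at [ 477.4 -354.3  158.7] ang -66.95 tilt 0.84 t 12.55 F [-0.3  0.3  0.2] w 49.5
[[[-0.29, 0.38, 0.44], 0.014, 5.0], [[-0.28, 0.38, 0.44], 0.014, 5.0]]
(np.float64(272.6813882836558), np.float64(211.43497978182063))
table -6.358928599059263e-05
bar 960 rect [ 467.9 -351.1] 84.0 10.0 21.8 z [23.  30.7 32.7]
[ 0.47148866 -0.34976266  0.02993491] -158.34214989327776
lid 767 rect [458.3  72.6] 196.1 71.7 18.4 z [11.6 16.3 36. ]
```

View pics/w2.png

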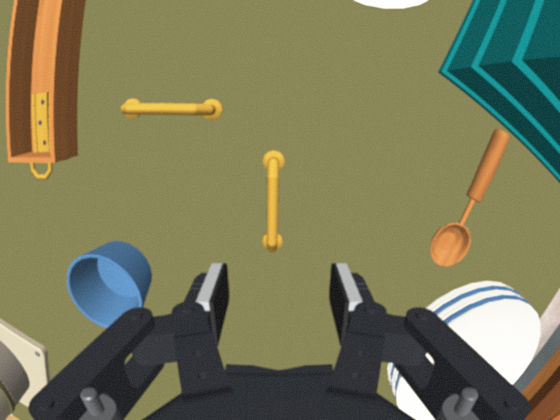

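The target pull's bar runs (273,160)–(272,242). Its centre is (0.468, -0.351) at 21.7°. Now I'll descend.

Call:
{"api": "servo_tool", "payload": {
  "deltas": [
    [[-0.3, 0.4, 1.0], 0.012, 5.0],
    [[-0.3, 0.4, 2.0], 0.012, 5.0],
    [[-0.1, 0.1, 3.0], 0, 5.0],
    [[0, 0, 2.5], 0, 5.0],
    [[0, 0, 1.5], 0, 5.0],
    [[0, 0, 0], 0, 5.0]
  ]
}}

```text
clock: 13.15
position: [0.461, -0.3499, 0.0505]
ee_rot: [0.825, -0.565, -0.005, 0.007]
ft_force: [-0.6, 1.0, 0.6]
grip_width: 0.584
```

```bash
python3 plan.py 468 -351 15 -68.3 5 4
```

```text
at [ 461.  -349.9   50.5] ang -68.81 tilt 0.96 t 13.15 F [-0.6  1.   0.6] w 49.9
[[[0.09, -0.17, 0.89], -0.002, 5.0], [[0.09, -0.17, 0.89], -0.002, 5.0], [[0.09, -0.17, 0.89], -0.002, 5.0], [[0.09, -0.17, 0.89], -0.002, 5.0]]
```

Call:
{"api": "servo_tool", "payload": {
  "deltas": [
    [[0.1, -0.2, 0.9], 0, 5.0],
    [[0.1, -0.2, 0.9], 0, 5.0],
    [[0.1, -0.2, 0.9], 0, 5.0],
    [[0, -0.1, 0.7], 0, 5.0],
    [[0, 0, 0], 0, 5.0],
    [[0, 0, 0], 0, 0.5],
    [[0, 0, 0], 0, 0.5],
    [[0, 0, 0], 0, 0.5],
    [[0, 0, 0], 0, 0.5],
    [[0, 0, 0], 0, 0.5],
    [[0, 0, 0], 0, 0.5]
  ],
  "force": 40
}}

```text
clock: 14.07
position: [0.4707, -0.3483, 0.0155]
ee_rot: [0.826, -0.564, -0.004, 0.006]
ft_force: [0.0, 0.7, -0.7]
grip_width: 0.099
```

```bash
python3 plan.py 468 -351 15 -68.3 5 4
```

```text
at [ 470.7 -348.3   15.5] ang -68.68 tilt 0.78 t 14.07 F [ 0.   0.7 -0.7] w 8.4
[[[0.04, 0.09, 0.01], -0.002, 5.0], [[0.04, 0.09, 0.01], -0.002, 5.0], [[0.04, 0.09, 0.01], -0.002, 5.0], [[0.04, 0.09, 0.01], -0.002, 5.0]]
```

Call:
{"api": "servo_tool", "payload": {
  "deltas": [
    [[0, 0, -1.0], 0, 0.5],
    [[0, 0, -2.5], 0, 0.5],
    [[0, 0, -3.0], 0, 0.5],
    [[0, 0, -3.0], 0, 0.5],
    [[0, 0, -2.0], 0, 0.5],
    [[0, 0, 0], 0, 0.5]
  ]
}}

```text
clock: 14.57
position: [0.4701, -0.3477, 0.1374]
ee_rot: [0.825, -0.565, -0.005, 0.006]
ft_force: [1.1, -1.3, -0.6]
grip_width: 0.094
```

```bash
python3 plan.py 558 -62 130 -71.8 0.5 11; python3 - <<'E'
from m import *
p,d,c=snap('side','d3'); X=pts(d,c)
for f in ('s2','d2','d3'):
    p,d,c=load(f); X=pts(d,c); m=(X[...,2]>.038)&(X[...,2]<.052)&(abs(X[...,0]-.52)<.12)&(abs(X[...,1]+.075)<.09); n,l,s,_=cv2.connectedComponentsWithStats(m.astype(np.uint8)); rect(X[l==1+s[1:,4].argmax()],f)
E
```

```text
at [ 470.1 -347.7  137.4] ang -68.82 tilt 0.95 t 14.57 F [ 1.1 -1.3 -0.6] w 8.0
[[[-2.13, -1.68, 0.04], 0.005, 0.5], [[-2.14, -1.67, 0.04], 0.005, 0.5], [[-2.15, -1.66, 0.04], 0.005, 0.5], [[-2.16, -1.65, 0.04], 0.005, 0.5], [[-2.16, -1.64, 0.04], 0.005, 0.5], [[-2.17, -1.63, 0.04], 0.005, 0.5], [[-2.18, -1.62, 0.04], 0.005, 0.5], [[-2.19, -1.61, 0.04], 0.005, 0.5], [[-2.2, -1.6, 0.04], 0.005, 0.5], [[-2.2, -1.59, 0.04], 0.005, 0.5], [[-2.21, -1.58, 0.04], 0.005, 0.5]]
s2 428 rect [520.1 -74.8] 200.5 75.7 18.7 z [38.4 43.3 47.6]
d2 319 rect [518.8 -77.1] 201.7 70.6 17.3 z [38.2 40.4 42.8]
d3 357 rect [519.2 -75.7] 203.4 73.5 18.5 z [38.1 40.4 43.1]
```

Call:
{"api": "servo_tool", "payload": {
  "deltas": [
    [[-1.5, -1.2, 0], 0.005, 0.5],
    [[-2.2, -1.7, 0], 0.005, 0.5],
    [[-2.2, -1.7, 0], 0.005, 0.5],
    [[-2.2, -1.7, 0], 0.005, 0.5],
    [[-2.2, -1.6, 0], 0.005, 0.5],
    [[-2.2, -1.6, 0], 0.005, 0.5],
    [[-2.2, -1.6, 0], 0.005, 0.5],
    [[-2.2, -1.6, 0], 0.005, 0.5],
    [[-2.2, -1.6, 0], 0.005, 0.5],
    [[-2.2, -1.5, 0], 0.005, 0.5],
    [[-1.5, -1.2, 0], 0, 0.5],
    [[0, 0, 0], 0, 0.5]
  ]
}}

```text
clock: 15.62
position: [0.549, -0.0629, 0.1242]
ee_rot: [0.808, -0.589, -0.011, 0.01]
ft_force: [-0.1, 0.6, -1.0]
grip_width: 0.097
```

```bash
python3 plan.py 558 -62.5 85 -71.8 0.5 3; python3 - <<'E'
from m import *
p,d,c=snap('wrist','w3')
E
```

```text
at [549.  -62.9 124.2] ang -72.18 tilt 1.69 t 15.62 F [-0.1  0.6 -1. ] w 8.3
[[[0.09, -0.33, 1.3], -0.002, 0.5], [[0.09, -0.33, 1.3], -0.002, 0.5], [[0.09, -0.33, 1.3], -0.002, 0.5]]
```

View pics/w3.png

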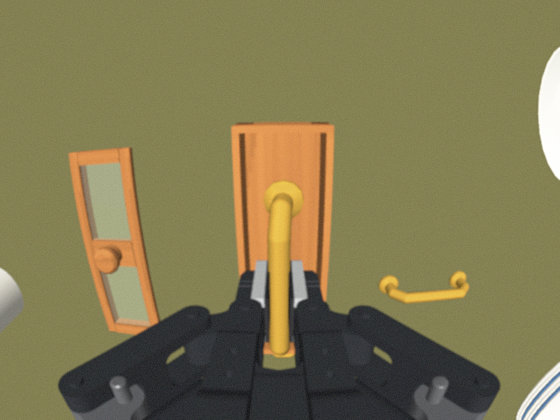

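The pull is held in line with the box, with its far foot at (283,200) and the box interior at (240–330, 130–300). The lid lies knob up at (107,260). I'll measure how the pull sits in the hand and go down part of the way.

```bash
python3 - <<'E'
from m import *
p,d,c=load('w3'); X=ptsw(d,c); hsv=cv2.cvtColor(p,cv2.COLOR_BGR2HSV); m=(X[...,2]>.09)&(X[...,2]<.16)&(hsv[...,1]>150)&(p[...,2]>150)
m[:,:240]=0;m[:,320:]=0; A=X[m]; rect(A,'pull'); t=np.radians(18.3); Q=(A[:,:2]-[.5196,-.075])@np.array([[np.cos(t),-np.sin(t)],[np.sin(t),np.cos(t)]])*1000
print(Q.min(0),Q.max(0)); b=(Q[:,0]>10)&(Q[:,0]<65); 
for lo in range(-30,95,10):
    k=(Q[:,0]>lo)&(Q[:,0]<=lo+10)
    if k.sum()>5: print(lo,k.sum(),Q[k,1].mean().round(1),np.percentile(A[k,2],95).round(4))
w=X[125:345,225:340].reshape(-1,3); T=w[(w[:,2]>.039)&(w[:,2]<.046)]; rect(T,'rim')
E
```

```text
pull 3912 rect [549.9 -65.1] 92.1 19.7 18.7 z [112.  140.  142.6]
[-14.20584865  -9.84201743] [77.90486288 10.05911898]
-20 8 -0.9 0.1333
-10 99 2.7 0.1427
0 271 2.9 0.1429
10 285 2.6 0.1426
20 299 2.5 0.1425
30 337 2.5 0.1424
40 395 2.5 0.1424
50 513 2.5 0.1422
60 960 1.0 0.14
70 745 0.5 0.1303
rim 2961 rect [548.3 -65.3] 139.7 70.6 18.3 z [39.9 41.8 43.1]
```

Call:
{"api": "servo_tool", "payload": {
  "deltas": [
    [[0.1, -0.5, 0.6], 0, 0.5],
    [[0.1, -0.4, 1.3], 0, 0.5],
    [[0, -0.1, 1.5], 0, 0.5],
    [[0, 0, 1.3], 0, 0.5],
    [[0, 0, 0.8], 0, 0.5],
    [[0, 0, 0], 0, 0.5]
  ]
}}

```text
clock: 16.17
position: [0.5551, -0.0698, 0.061]
ee_rot: [0.806, -0.592, -0.012, 0.012]
ft_force: [-1.2, 0.4, -0.8]
grip_width: 0.097
```

```bash
python3 plan.py 557 -62 20 -71.7 0.5 5
```

```text
at [555.1 -69.8  61. ] ang -72.65 tilt 1.94 t 16.17 F [-1.2  0.4 -0.8] w 8.3
[[[-0.13, -0.11, 0.82], -0.003, 0.5], [[-0.13, -0.11, 0.82], -0.003, 0.5], [[-0.13, -0.11, 0.82], -0.003, 0.5], [[-0.13, -0.11, 0.82], -0.003, 0.5], [[-0.13, -0.11, 0.82], -0.003, 0.5]]
```

Call:
{"api": "servo_tool", "payload": {
  "deltas": [
    [[-0.4, -0.3, 0], -0.008, 0.5],
    [[-0.4, -0.2, 0], -0.008, 0.5],
    [[0, 0, 0], 0, 0.5],
    [[0, 0, 0], 0, 0.5]
  ]
}}

```text
clock: 16.5
position: [0.5574, -0.062, 0.0606]
ee_rot: [0.81, -0.586, -0.012, 0.013]
ft_force: [-0.8, -0.7, -1.2]
grip_width: 0.094
```

```bash
python3 plan.py 557.5 -60.5 19.5 -71.7 0.5 5; python3 - <<'E'
from m import *
p,d,c=snap('wrist','w4'); X=ptsw(d,c); hsv=cv2.cvtColor(p,cv2.COLOR_BGR2HSV); t=np.radians(18.3); RR=np.array([[np.cos(t),-np.sin(t)],[np.sin(t),np.cos(t)]])
w=X[60:345,215:350].reshape(-1,3); T=w[(w[:,2]>.039)&(w[:,2]<.045)]; rect(T,'rim')
Q=(X[...,:2]-[.5196,-.075])@RR*1000; m=(X[...,2]>.05)&(X[...,2]<.11)&(hsv[...,1]>150)&(p[...,2]>150)&(abs(Q[...,1])<30); A=X[m];Q=Q[m]; rect(A,'pull'); print(Q.min(0),Q.max(0))
for lo in range(-10,95,10):
    k=(Q[:,0]>lo)&(Q[:,0]<=lo+10)
    if k.sum()>5: print(lo,k.sum(),Q[k,1].mean().round(1),Q[k,1].min().round(1),Q[k,1].max().round(1),np.percentile(A[k,2],95).round(4))
E
```

```text
at [557.4 -62.   60.6] ang -71.83 tilt 1.99 t 16.5 F [-0.8 -0.7 -1.2] w 8.0
[[[-0.02, -0.04, 0.82], -0.0, 0.5], [[-0.02, -0.04, 0.82], -0.0, 0.5], [[-0.02, -0.04, 0.82], -0.0, 0.5], [[-0.02, -0.04, 0.82], -0.0, 0.5], [[-0.02, -0.04, 0.82], -0.0, 0.5]]
rim 4300 rect [568.6 -58.6] 97.6 70.5 18.2 z [39.5 41.7 43. ]
pull 3603 rect [559.  -65.5] 86.1 35.2 34.3 z [50.4 76.8 79.2]
[ -4.49251986 -19.539721  ] [84.74602076 18.7256301 ]
-10 15 -2.3 -5.4 1.8 0.075
0 146 0.7 -4.6 5.3 0.0793
10 268 0.9 -3.3 5.2 0.0794
20 287 0.7 -5.4 5.0 0.0792
30 325 0.7 -5.4 6.9 0.0794
40 351 0.7 -19.5 16.1 0.0788
50 419 0.8 -3.8 18.7 0.0787
60 550 0.8 -6.8 5.7 0.0784
70 917 -1.1 -11.1 7.3 0.0749
80 325 -1.6 -10.0 4.8 0.0654
```

The pull is centred in the box width to about 1 mm. Going down.

Call:
{"api": "servo_tool", "payload": {
  "deltas": [
    [[0, -0.1, 0.6], 0, 0.5],
    [[-0.1, 0, 0.6], 0, 0.5],
    [[0, 0, 0.6], 0, 0.5],
    [[-0.1, 0, 0.6], 0, 0.5],
    [[0, 0, 0], 0, 0.5]
  ]
}}

```text
clock: 16.97
position: [0.5578, -0.0591, 0.0354]
ee_rot: [0.81, -0.586, -0.011, 0.011]
ft_force: [-0.6, -0.5, -0.8]
grip_width: 0.102
```

```bash
python3 plan.py 557.5 -61 19 -71.7 0.5 3
```

```text
at [557.8 -59.1  35.4] ang -71.78 tilt 1.83 t 16.97 F [-0.6 -0.5 -0.8] w 8.7
[[[0.06, 0.01, 0.55], -0.0, 0.5], [[0.06, 0.01, 0.55], -0.0, 0.5], [[0.06, 0.01, 0.55], -0.0, 0.5]]
```

Call:
{"api": "servo_tool", "payload": {
  "deltas": [
    [[0.1, 0, 0.5], 0, 0.5],
    [[0, 0, 0.5], 0, 0.5],
    [[0, 0, 0.4], 0, 0.5],
    [[0, 0, 0.2], 0, 0.5],
    [[0, 0, 0], 0, 0.5]
  ]
}}

```text
clock: 17.38
position: [0.5585, -0.0619, 0.0191]
ee_rot: [0.81, -0.587, -0.01, 0.011]
ft_force: [-0.8, 0.3, 0.8]
grip_width: 0.094
```

```bash
python3 plan.py 557.5 -61 19 -71.7 0.5 3
```

```text
at [558.5 -61.9  19.1] ang -71.86 tilt 1.75 t 17.38 F [-0.8  0.3  0.8] w 8.0
[[[-0.04, 0.02, 0.0], -0.001, 0.5], [[-0.04, 0.02, 0.0], -0.001, 0.5], [[-0.04, 0.02, 0.0], -0.001, 0.5]]
```

Call:
{"api": "servo_tool", "payload": {
  "deltas": [
    [[0, 0, 0], 0, 1.9],
    [[0, 0, 0], 0, 1.9],
    [[0, 0, 0], 0, 1.9],
    [[0, 0, -0.6], 0, 1.9],
    [[0, 0, -1.0], 0, 1.9],
    [[0, 0, -1.5], 0, 1.9],
    [[0, 0, -2.0], 0, 1.9],
    [[0, 0, -3.0], 0, 1.9],
    [[0, 1.0, -3.0], 0, 1.9],
    [[0, 2.0, -3.0], 0, 1.9],
    [[0, 2.0, -2.0], 0, 1.9],
    [[0, 0, 0], 0, 1.9]
  ]
}}

```text
clock: 18.38
position: [0.514, -0.0781, 0.1926]
ee_rot: [0.809, -0.587, -0.011, 0.012]
ft_force: [0.9, -1.0, 0.4]
grip_width: 0.224
```

```bash
python3 - <<'E'
from m import *
print(telemetry.get_obs()['position'],telemetry.get_obs()['clock'])
p,d,c=snap('wrist','w5'); p2,d2,c2=snap('side','d5'); 
cv2.imwrite('pics/f5.png',np.hstack([cv2.resize(p[40:400,60:420],(400,400)),cv2.resize(p2[130:290,180:340],(400,400),interpolation=2)]))
X=pts(d2,c2)
for n,x,y,r,zz in (('rim',.52,-.075,.13,(.038,.046)),('lid',.46,.075,.12,(.008,.06))):
    m=(X[...,2]>zz[0])&(X[...,2]<zz[1])&(np.hypot(X[...,0]-x,X[...,1]-y)<r); k,l,s,_=cv2.connectedComponentsWithStats(m.astype(np.uint8)); rect(X[l==1+s[1:,4].argmax()],n)
W=ptsw(d,c); t=np.radians(18.3); Q=(W[...,:2]-[.5196,-.075])@np.array([[np.cos(t),-np.sin(t)],[np.sin(t),np.cos(t)]])*1000
i=(abs(Q[...,1])<22)&(abs(Q[...,0])<90)&(W[...,2]<.1)
for lo in range(-90,90,15):
    k=i&(Q[...,0]>lo)&(Q[...,0]<=lo+15); print(lo,k.sum(),np.percentile(W[k][:,2],[20,98]).round(4) if k.sum() else '', Q[k&(W[...,2]>.024)][:,1].mean().round(1) if (k&(W[...,2]>.024)).sum() else '')
E
```

```text
[ 0.51404777 -0.07814114  0.19257662] 18.3833
rim 356 rect [519.6 -75.4] 204.4 72.7 18.1 z [38.2 40.3 42.8]
lid 1078 rect [458.5  72.5] 199.8 69.3 18.5 z [ 8.7 11.7 31.6]
-90 486 [0.0103 0.0134] 
-75 509 [0.0103 0.0131] 
-60 547 [0.0101 0.0133] 
-45 634 [0.0095 0.013 ] 
-30 581 [0.0042 0.0063] 
-15 518 [0.0043 0.0292] 0.1
0 607 [0.0042 0.037 ] -0.1
15 631 [0.0045 0.0373] -0.1
30 648 [0.0043 0.0376] -0.2
45 664 [0.0043 0.0376] -0.1
60 679 [0.0044 0.0372] 0.1
75 654 [0.0044 0.0287] 0.2
```

View pics/f5.png

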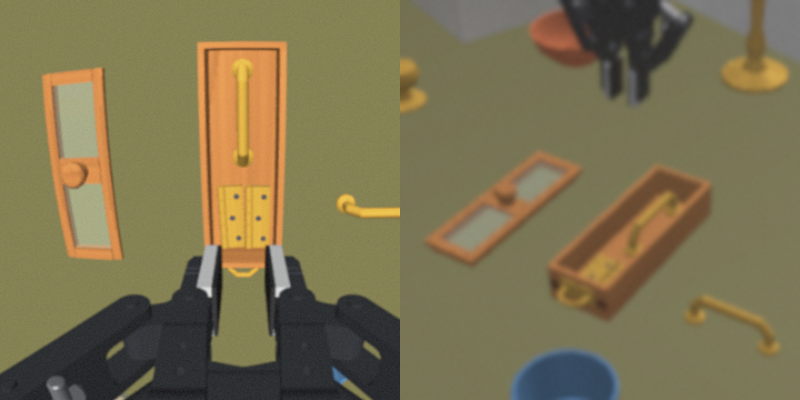

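The pull stands on the floor of the cleared end and is centred in the box width. The hinges are at the loop end, the lid is clear with its knob up, and the gripper touches nothing. I'm handing in.

```bash
python3 -c "
from workcell import order
print(order.hand_in())"
```

```text
the job is handed in; nothing more can be done
None
```

The job is done as asked and handed in at about 18.5 s of the 66 s allowed. The hand-in gave no verdict.

- **Tilting:** I pinched the box at its plain end, with the lid on, and tilted it to about 33° with the loop end low. Both hinges slid side by side to the loop-end wall. I then set the box down level. It ended about 11 mm from where it started.
- **Lid:** I lifted it off by the knob and laid it knob up on the table, about 16 cm centre to centre from the box.
- **Pull:** I took the right-most of the two look-alikes and stood it lengthwise in the cleared end.

The last camera checks agreed:
- **Pull:** its bar top is level at about 37 mm and within 0.3 mm of the box's centreline. That height matches its feet standing on the box floor.
- **Hinges:** they are still flat at the loop end.
- **Lid:** it lies flat and clear of the box.
- **Other wares:** nothing else was touched. I judged this from the pictures and did not measure the positions of the other wares again.

Nothing failed. The tool leaned up to 2° and drifted up to about 9 mm during some moves. I corrected the drift over the box before lowering the pull in.

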